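# Close the drawer and the cutter case on the print bench

## Robot

A 7-joint arm with a two-finger parallel gripper is mounted at the origin on the work surface. World frame = base frame: x ahead of the robot, y to its left, z up, the work surface at z = 0. Lengths are in m, angles in rad, forces in N, time in s.
With the tool pointing down it reaches from about 0.4 to 0.85 m from the base axis. Payload 4.5 kg.
Tool frame: the origin (TCP) lies midway between the tips of the shut fingers; the grasp point (between the pads) lies 19 mm behind it; y points along the fingers, z is the direction in which the jaws open and shut, and the axes are right-handed (so a half turn about y gives the same grasp; the last joint's range is limited). The gripper opens to 88 mm and grips with 3 to 60 N. Pads are 18 mm wide; open, the fingers measure 123 mm over their backs; the gripper's body (75 mm by 187 mm) begins 45 mm behind the grasp point.
Start: joints at [1.192, 0.689, -0.195, 1.565, 0.157, 0.902, -0.215], TCP at [0.251, -0.573, 0.239] pointing down, gripper open.
Joint ranges: [-3.01, 3.01], [-0.46, 2.08], [-1.47, 1.51], [0.13, 2.56], [-1, 4.14], [0.04, 2.09], [-2.66, 2.66]. Speed limits (rad/s): [2.57, 2.57, 3.14, 3.14, 3.14, 3.14, 3.14].

## Interface

Orientations are given as a unit quaternion [x, y, z, w].
In Python, from plant import r, snapshot, get_calibration, job, boxes_of gives the robot as it stands. The module is installed in compiled form; this text tells all that it offers.
- The arm moves only by the shell command python3 -m handwheel 'ROWS' [OPENING] [FORCE]. ROWS is JSON, a list that holds one entry, the list of rows, each a list of 6 numbers: the shift along the tool's x, y, z as a fraction of full scale, then the turn, a rotation vector about the tool's x, y, z as a fraction of full scale. In form: [[[x, y, z, wx, wy, wz], ...]]. A call has 1 to 12 rows; each row is the pose to reach, as a shift and turn from the pose commanded when the call began, along the tool's axes at that moment, turning the shorter way round; what a row does not reach only later rows make up. Full scale, the value 1, is 100 cm for a shift and 180 degrees for a turn. A row lasts 1/12 s, in which the tool goes at most 41.7 mm and 7.16 degrees, less where a joint would pass 70% of its speed; a pose out of reach is approached as far as the arm can. A call with a number of a shift or a turn outside -1 to 1 is refused whole. A call with a gripper value outside its range is refused whole. OPENING is the opening, from -1 (shut) to 1 (fully open), set as the call begins (- or left out, the last holds). The fingers move at their own pace and stop on an object; FORCE is the grip in N (left out, the last holds). Time passes only in rows, so rows that repeat a pose let the fingers close. It gives the time, the measured TCP pose, the force and the opening at its end, in the units of the state.
- r.get_state(): the state, without advancing time (a new reading comes with each control period).
- snapshot(name): name is "scene" or "side" or "wrist"; returns the picture (420x560x3 uint8, red, green, blue); there is no depth.
- get_calibration(name): a dict with "fx", "fy", "cx", "cy" (pixels), "T" (4x4, takes a point from camera to world coordinates). Camera axes: x right, y down, z forward; pixel columns grow to the right and rows downward; lengths in m; the calibration is good to about 2 mm. The wrist camera is an equidistant fisheye: a pixel r from the principal point sees the ray r / f radians off the axis. A picture is of the moment at which its call begins: read the wrist's pose just before it. get_calibration takes no time and is no camera call; for the wrist camera it gives the pose at the moment of the call.
- job.finish_job(): hands the job in, once; it reports no verdict.
Trained networks look in the newest picture that a camera, given by its name, has taken for a name from the list of things; names that differ only in an ending like _2 or _b are one class to them, and where a whole thing is asked for, a point or a joint stands for the part that bears it (a point fixed in the world has none). Each returns a list of dicts, best first, with "confidence" (0 to 1); they miss things now and then, are a little off and sometimes report something else, mostly with a low value. They report only what shows in the picture. A call takes as long as a camera call. They do not tell look-alikes from the thing itself.
- boxes_of(thing, camera): "bbox" ([left, top, right, bottom] in pixels, round what is visible of it).
The state is a dict: "clock": time; "q": joint angles; "qd": joint speeds; "joint_torque": joint torques, N m; "tool_pos": TCP position; "eef_rot": TCP orientation; "contact_force": force on the tool from outside, world axes, zero at the start; "moment": the same for the moment, N m; "opening": opening from 0.0 (shut) to 1.0 (fully open).
Only numpy, scipy, OpenCV 4.12 (cv2) and the standard library are available. Lean on these libraries where they do the work, as an engineer would, in place of code of your own. Each camera call takes 0.05 s, during which the arm holds its last target. There are 200 camera calls.

## Task

Close up the print-making storage: push the open drawer of the plywood unit fully home, with the little ink jar left standing in it, and push the raised lid of the grey cutter case down until it lies flat and shut, in either order. Use only the fingertips or the outside of the fingers on the outer faces of the drawer front and the lid: do not grip anything or touch their inner faces, do not slam them, and leave the jar, the glue bottle, the tape roll and the hand stamp alone. Finish clear of everything.

Things in the scene. Friction and masses are not known exactly. Their poses are not given: they have to be found in the camera images.
- unit: Plywood desk-top drawer unit, fixed to the table; it may stand left or right of the case, turned up to 0.25 rad. Origin on the table; its own x points into the unit (the drawer closes that way), y to the left, z up. Carcass x = 20 to 210 mm, 170 mm wide, 100 mm high, paper sheets on top (look only). One drawer.
- drawer (a joint): How far the drawer stands out, m: 0 is fully home, starts at 0.07 to 0.11, stops at 0.13. Slides along the unit's x with a steady friction of about 1.5 N plus 4 N per m/s; it stays where it is left.
- drawer_front (a point): Centre of the outer face of the drawer's flat plywood front, 52 mm above the table; moves with the drawer; drawer home, it lies at x = 6 mm of the unit. The face is 166 mm wide, 84 mm high (10 to 94 mm above the table), square to the unit's x; the dark plate on it is flat, look only. The front is 13 mm thick; its inner face is not to be touched. Drawer walls are 40 mm high.
- case: Grey plastic cutter case, open box 160 (x) x 170 (y) x 80 mm high, fixed to the table, turned up to 0.25 rad. Origin on the table; the box spans x = -90 to 70 mm, y = -85 to 85 mm. x points to its hinge side (away from the robot), z up. The cutters inside are look only.
- lid (a joint): Opening angle of the case lid, rad: 0 is shut and flat, 1.57 upright; starts at 1.15 to 1.5, stops at 1.9. The hinge is stiff (friction about 0.28 N m against about 0.14 N m of weight), so the lid stays where it is left and must be pushed all the way down: 1 to 3 N at the free edge.
- lid_hinge (a point): Middle of the lid's hinge line, on the case's far rim: x = 70 mm, y = 0, 80 mm above the table in the case's frame. The hinge line runs along the case's y. Axes turn with the lid: its -x points from the hinge to the free edge, its z is the outward normal of the lid's outer face.
- lid_edge (a point): Middle of the lid's free edge, on its outer face: 162 mm from the hinge line, 12 mm out along the outward normal. The lid is a flat plate, 164 x 174 mm, 12 mm thick with the felt lining (150 x 160 mm) of its inner face, which is not to be touched; no knob. Raised, its outer face looks away from the robot; shut, it looks up, 92 mm above the table.
- jar_center (a point): Centre, half-way up, of the ink jar standing loose in the drawer: 48 mm diameter, 55 mm tall, about 0.13 kg. The drawer floor is 14 mm above the table.
- glue_center (a point): Centre, half-way up, of the glue bottle standing at one side: 56 mm diameter, 130 mm tall. Bystander.
- tape_center (a point): Centre of the roll of tape lying flat at one side: 96 mm diameter, 24 mm high. Bystander.
- stamp_center (a point): Centre, half-way up, of the wooden hand stamp that stands on the table between the two boxes, on the robot's side: 36 x 36 mm foot, 62 mm tall, with a turned grip. Bystander.
There are look-alikes about, which are no part of the job. Several things have the shape of the case; the one meant has the colours described above.

How it is judged:
At the end, for the whole second after the job is handed in: The drawer is home to within 6 mm, the lid is shut to within 0.06 rad (10 mm at its edge), both at rest, and the jar stands upright (within 0.2 rad) in the closed drawer (value of joint drawer below 0.006 m and value of joint lid below 0.06 rad and angle between jar_center's own z axis and vertical below 0.2 rad and x of jar_center in the frame of unit above 0.03 m and z of jar_center in the frame of unit below 0.055 m and velocity of joint drawer below 0.01 m/s and velocity of joint lid below 0.05 rad/s); the robot touches nothing.
It fails at once if the jar is tipped (more than 0.5 rad), lifted (more than 15 mm) or pressed by the fingers (over 1 N) (angle between jar_center's own z axis and vertical above 0.5 rad or height (world z) of jar_center above 0.057 m or contact force between the fingers and jar above 1 N).
It fails at once if the fingers press on the inner face of the drawer front or of the lid, as in gripping, pulling or lifting it (over 1 N) (contact force between the fingers and drawer_c0 above 1 N or contact force between the fingers and lid_c0 above 1 N).
It fails at once if the drawer (over 0.5 m/s) or the lid (over 4 rad/s) is slammed (velocity of joint drawer below -0.5 m/s or velocity of joint lid below -4 rad/s).
It fails at once if the glue bottle, tape roll or hand stamp is moved more than 30 mm (distance of any of glue_center, tape_center, stamp_center from where it was at the start of the episode above 0.03 m).
It also fails if it takes over 48 s, if anything falls off the work surface, if the arm or the gripper's body presses on something with over 40 N, if the wrist force passes 120 N, or if a joint passes its speed limit or range.

## Working session

There is one attempt and no reset: what is moved stays moved. The work goes in short steps, Python scripts to look and compute and a shell command to move; the robot and the scene stay as the last step left them, time stands still between calls to the robot, and variables do not carry over. Pictures are saved under pics/ and viewed, about 8 in all and at most 12, crops included, and the job is handed in when it is done.

```bash
mkdir -p pics; ls
python3 - <<'E'
from plant import *
import cv2, numpy as np
np.set_printoptions(precision=4,suppress=True)
for c in ["scene","side"]:
    im=snapshot(c); cv2.imwrite(f"pics/{c}0.png",im[:,:,::-1])
    k=get_calibration(c); print(c,{a:(b if a!='T' else np.array(b)) for a,b in k.items()})
    for t in ["unit","drawer_front","case","lid","jar_center","glue_center","tape_center","stamp_center"]:
        print(t,[(np.round(b["bbox"]),round(b["confidence"],2)) for b in boxes_of(t,c)][:4])
s=r.get_state(); print(s)
E
```

```text
pics
scene {'fx': 489.20758311912317, 'fy': 489.20758311912317, 'cx': 281.5264398201414, 'cy': 205.03367811243615, 'T': array([[-0.8853,  0.3885, -0.2555,  0.7493],
       [ 0.4648,  0.7549, -0.4628,  0.548 ],
       [ 0.0131, -0.5285, -0.8488,  1.0473],
       [ 0.    ,  0.    ,  0.    ,  1.    ]])}
unit [(array([125., 122., 263., 227.]), 0.73)]
drawer_front [(array([204., 121., 260., 195.]), 0.74)]
case [(array([233., 216., 336., 334.]), 0.93), (array([364., 208., 451., 295.]), 0.62), (array([255.,  69., 328., 142.]), 0.55)]
lid [(array([368., 210., 448., 282.]), 0.92), (array([236., 213., 269., 327.]), 0.87), (array([260.,  66., 329., 124.]), 0.8)]
jar_center [(array([213., 158., 229., 177.]), 0.86), (array([235., 215., 266., 328.]), 0.4)]
glue_center [(array([207.,  74., 230., 119.]), 0.87)]
tape_center [(array([339., 337., 392., 383.]), 0.77)]
stamp_center [(array([268., 200., 286., 220.]), 0.86)]
side {'fx': 420.31421150830175, 'fy': 420.31421150830175, 'cx': 280.1477999197665, 'cy': 208.60035983638434, 'T': array([[-0.9715, -0.1195,  0.2048,  0.2452],
       [-0.2365,  0.5533,
[... 527 characters left out ...]
ray([272., 182., 286., 200.]), 0.63)]
glue_center [(array([309., 136., 320., 178.]), 0.95)]
tape_center [(array([252., 332., 271., 372.]), 0.63)]
stamp_center [(array([282., 217., 296., 242.]), 0.81)]
{'clock': 0.9, 'q': array([ 1.1918,  0.6891, -0.1946,  1.5653,  0.1573,  0.9025, -0.2151]), 'qd': array([-0.0017,  0.0009,  0.0024,  0.0001, -0.0006, -0.0001,  0.0014]), 'joint_torque': array([ -0.0003, -52.7481,  -1.2671, -15.3746,  -0.0518,  -0.0008,
         0.0001]), 'tool_pos': array([ 0.2508, -0.5725,  0.2387]), 'eef_rot': array([ 0.1449, -0.6921,  0.6921, -0.1449]), 'contact_force': array([0.3938, 0.1196, 1.0456]), 'moment': array([0.0345, 0.0647, 0.0382]), 'opening': 1.0013577192081964}
```

Run:
```python
import cv2,numpy as np
a=cv2.imread("pics/scene0.png")[60:390,100:500];b=cv2.imread("pics/side0.png")[120:400,150:450]
cv2.imwrite("pics/sc.png",cv2.resize(a,None,fx=1.8,fy=1.8,interpolation=2))
cv2.imwrite("pics/sd.png",cv2.resize(b,None,fx=2,fy=2,interpolation=2))
```

```text
(no output)
```

View pics/sc.png

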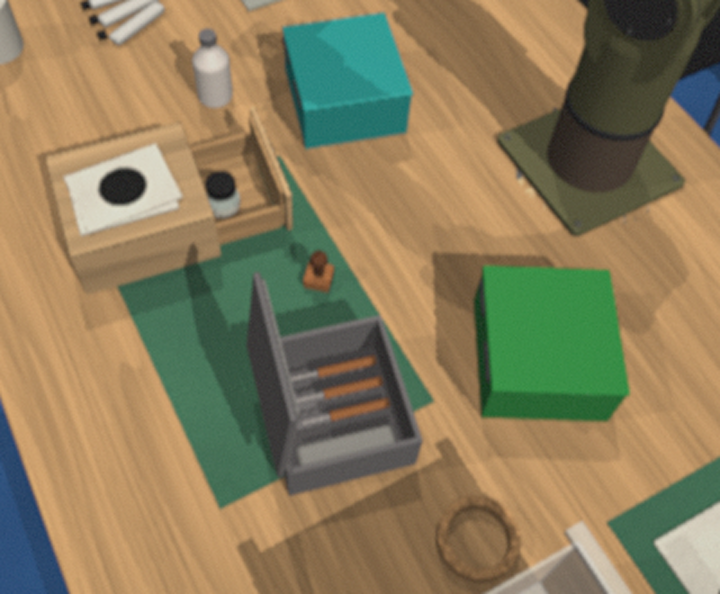

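View pics/sd.png

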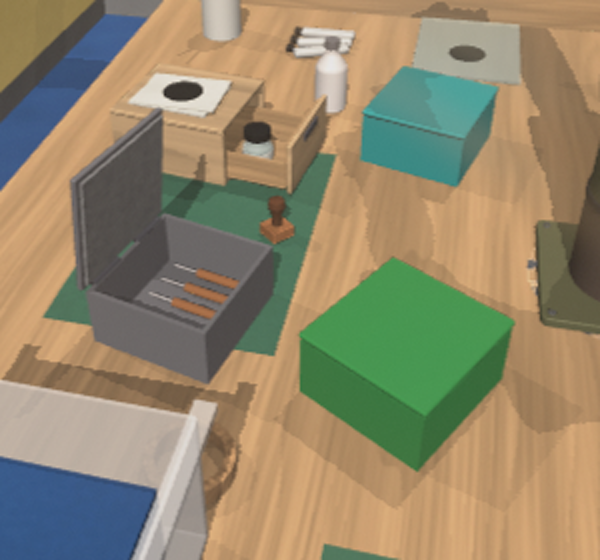

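The pictures agree. The target case is the grey one, mid-scene, with its rim at scene crop (382,320)-(420,440) and its lid raised on the far side. The plywood unit stands to its right, with the jar in its open drawer at (222,192) and the glue bottle beside it. The stamp is at (319,272), between the two boxes. The teal, green and white boxes are decoys.

I'll fit the models to corner picks from both views.

```bash
cat > h.py <<'E'
import numpy as np,cv2
from scipy.optimize import least_squares
from scipy.spatial.transform import Rotation as R
from plant import *
K={c:get_calibration(c) for c in("scene","side")}
def proj(c,P):
    k=K[c];T=np.array(k["T"]);p=(np.atleast_2d(P)-T[:3,3])@T[:3,:3]
    return np.c_[k["fx"]*p[:,0]/p[:,2]+k["cx"],k["fy"]*p[:,1]/p[:,2]+k["cy"]]
def W(x,y,a,P):
    c,s=np.cos(a),np.sin(a);P=np.atleast_2d(np.array(P,float));return np.c_[x+c*P[:,0]-s*P[:,1],y+s*P[:,0]+c*P[:,1],P[:,2]]
def lidp(th,u,v,n): # u from hinge, v along y, n outward
    return [.07-u*np.cos(th)+n*np.sin(th),v,.08+u*np.sin(th)+n*np.cos(th)]
def casepts(p):
    x,y,a,th=p
    return W(x,y,a,[[-.09,-.085,.08],[-.09,.085,.08],[-.09,.085,0],lidp(th,.162,.087,0),lidp(th,.162,-.087,0),lidp(th,.162,-.087,.012),lidp(th,.162,.087,.012),lidp(th,0,.087,.012),lidp(th,0,-.087,.012)])
def unitpts(p):
    x,y,a,d=p
    return W(x,y,a,[[.21,-.085,.1],[.21,.085,.1],[.02,.085,.1],[.02,-.085,.1],[.006-d,-.083,.094],[.006-d,.083,.094],[.006-d,.083,.01],[.006-d,-.083,.01]])
def fl(q,c): q=np.array(q,float); return q/1.8+[100,60] if c=="scene" else q/2+[150,120]
def fit(f,picks,x0):
    g=lambda p:np.concatenate([(proj(c,f(p))[i]-fl(q,c)) for c,d in picks.items() for i,q in d.items()])
    s=least_squares(g,x0,loss="soft_l1");return s.x,g(s.x).reshape(-1,2)
E
python3 - <<'E'
from h import *
np.set_printoptions(precision=3,suppress=True)
pc,e=fit(casepts,{"scene":{0:(382,320),1:(420,440),2:(415,465)},"side":{0:(272,247),1:(210,338),2:(208,382),3:(78,180),4:(160,112)}},[.6,.1,0,1.3]);print("case",pc);print(e)
pu,e=fit(unitpts,{"scene":{0:(47,157) if 0 else (183,125),3:(183,125),1:(80,268),2:(218,240),4:(255,113),5:(291,190),6:(290,228)} and {3:(183,125),0:(47,157),1:(78,270),4:(255,113),5:(291,190),6:(290,228)},"side":{0:(150,65),3:(265,83),1:(112,110),4:(327,97),5:(293,160),6:(290,190)}},[.6,-.25,0,.09]);print("unit",pu);print(e)
a=cv2.imread("pics/scene0.png");b=cv2.imread("pics/side0.png")
out=[]
for c,im,(r0,r1,c0,c1) in(("scene",a,(110,340,110,350)),("side",b,(140,320,170,330))):
    z=3 if c=="scene" else 3
    big=cv2.resize(im[r0:r1,c0:c1],None,fx=z,fy=z,interpolation=2)
    for f,p,col in((casepts,pc,(0,0,255)),(unitpts,pu,(255,0,255))):
        for i,q in enumerate(proj(c,f(p))):
            q=tuple(int(v) for v in (q-[c0,r0]+.5)*z);cv2.circle(big,q,3,col,1);cv2.putText(big,str(i),q,0,.4,col)
    out.append(big);
    cv2.imwrite(f"pics/ov_{c}.png",big[:600,:800])
def ray(c,u,v,z):
    k=K[c];T=np.array(k["T"]);d=T[:3,:3]@[(u-k["cx"])/k["fx"],(v-k["cy"])/k["fy"],1];return T[:3,3]+d*(z-T[2,3])/d[2]
for n,h,b1,b2 in(("glue",.065,(207,74,230,119),(309,136,320,178)),("tape",.012,(339,337,392,383),(252,332,271,372)),("stamp",.031,(268,200,286,220),(282,217,296,242)),("jar",.0415,(213,158,229,177),(272,182,286,200))):
    print(n,ray("scene",(b1[0]+b1[2])/2,(b1[1]+b1[3])/2,h),ray("side",(b2[0]+b2[2])/2,(b2[1]+b2[3])/2,h))
E
```

```text
case [ 0.541  0.184 -0.228  1.47 ]
[[-0.57  -3.009]
 [ 1.681  0.464]
 [ 0.621 -0.559]
 [-0.004 -0.519]
 [-3.18  -1.526]
 [-0.227  1.53 ]
 [-1.505  1.381]
 [ 1.824 -2.131]]
unit [ 0.526 -0.177 -0.107  0.088]
[[ 0.026 -1.504]
 [ 0.653  1.976]
 [-0.62  -5.732]
 [-1.254 -3.576]
 [ 1.256  2.355]
 [ 2.442  0.746]
 [ 3.779 -0.368]
 [-0.554 -1.194]
 [-1.347  1.272]
 [-1.41  -1.565]
 [-0.652 -6.361]
 [ 0.755  2.463]]
glue [ 0.444 -0.376  0.065] [ 0.448 -0.374  0.065]
tape [0.459 0.401 0.012] [0.423 0.394 0.012]
stamp [0.46  0.002 0.031] [0.454 0.003 0.031]
jar [ 0.531 -0.17   0.042] [ 0.525 -0.17   0.041]
```

View pics/ov_scene.png

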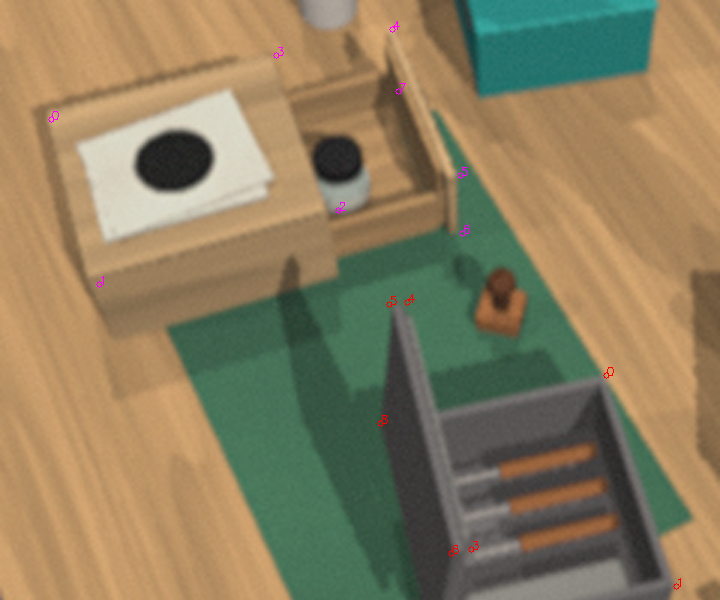

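View pics/ov_side.png

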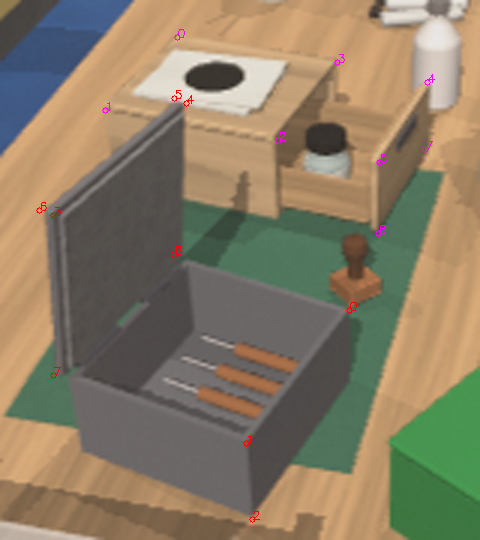

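```bash
cat >> h.py <<'E'
def fl(q,c): return np.array(q,float)/3+([110,110] if c=="scene" else [170,140])-.17
E
python3 - <<'E'
from h import *
np.set_printoptions(precision=3,suppress=True)
pc,e=fit(casepts,{"scene":{0:(603,383),1:(668,583),5:(395,308),4:(408,310),8:(385,452),6:(452,542)},"side":{0:(350,310),1:(250,440),2:(252,517),3:(62,215),6:(50,210),4:(184,108),7:(62,370)}},[.6,.1,0,1.3]);print("case",pc);print(e.T)
pu,e=fit(unitpts,{"scene":{0:(40,108),3:(272,60),1:(100,272),2:(330,208),4:(392,34),5:(456,180),6:(453,232)},"side":{0:(178,47),3:(337,67),1:(110,105),2:(280,138),4:(430,83),5:(375,165),6:(375,230)}},[.6,-.25,0,.09]);print("unit",pu);print(e.T)
print("face",W(*pu[:3],[[.006-pu[3],0,.07],[.006,0,.07],[-.004-pu[3],-.083,0],[-.004-pu[3],.083,0]]))
th=pc[3]
print("edge",W(*pc[:3],[lidp(th,.162,0,.012),lidp(th,.0,0,.012),lidp(0,.15,0,.012)]))
s=r.get_state();print(R.from_quat(s["eef_rot"]).as_matrix(),s["clock"])
E
```

```text
case [ 0.541  0.183 -0.22   1.451]
[[ 0.341  2.587 -1.104  0.648 -2.111  1.676 -0.474 -0.736  0.52  -1.393
  -2.113  1.623 -2.72 ]
 [-3.243 -0.015 -1.728 -3.346 -9.831  2.933 -0.608  0.615 -0.001  0.35
   0.096 -1.707  1.452]]
unit [ 0.527 -0.179 -0.132  0.088]
[[ 3.129  1.029 -2.849  0.74   0.099 -0.333  1.379  0.693  0.179 -1.768
  -1.603 -0.882 -0.137 -0.186]
 [ 1.069 -2.711  1.663  0.025 -2.077 -1.571  0.588 -4.307 -2.222  0.077
  -0.12  -0.565 -1.445  0.699]]
face [[ 0.446 -0.168  0.07 ]
 [ 0.533 -0.18   0.07 ]
 [ 0.425 -0.249  0.   ]
 [ 0.447 -0.085  0.   ]]
edge [[0.602 0.169 0.242]
 [0.621 0.165 0.081]
 [0.463 0.2   0.092]]
[[-0.916  0.     0.401]
 [-0.401 -0.    -0.916]
 [-0.    -1.     0.   ]] 0.9
```

```bash
cat >> h.py <<'E'
PC=np.array([.541,.183,-.22,1.451]);PU=np.array([.527,-.179,-.132,.088])
def ray(c,u,v,z):
    k=K[c];T=np.array(k["T"]);d=T[:3,:3]@[(u-k["cx"])/k["fx"],(v-k["cy"])/k["fy"],1];return T[:3,3]+d*(z-T[2,3])/d[2]
def rel(P,a):  # tool down, jaw axis z along -y of a frame with yaw a
    s=r.get_state();R0=R.from_quat(s["eef_rot"])
    x=np.array([np.cos(a),np.sin(a),0]);z=np.array([np.sin(a),-np.cos(a),0]);y=np.array([0,0,-1.])
    T=R.from_matrix(np.c_[np.cross(y,z),y,z])
    print("t",s["clock"],"row",np.round(np.r_[R0.inv().apply(np.array(P)-s["tool_pos"]),(R0.inv()*T).as_rotvec()/np.pi],4).tolist(),"F",np.round(s["contact_force"],1))
E
python3 - <<'E'
from h import *
print(ray("scene",270,142,0),ray("scene",327,135,0),ray("scene",270,113,.08))
rel(W(*PU[:3],[-.127,0,.2])[0],PU[2])
rel(W(*PU[:3],[-.127,0,.07])[0],PU[2])
E
```

```text
[ 0.36746342 -0.217598    0.        ] [ 0.21548897 -0.16779797  0.        ] [ 0.35218397 -0.24639196  0.08      ]
t 0.9 row [-0.3023, 0.0387, -0.3155, -0.0, 0.1734, -0.0] F [0.4 0.1 1. ]
t 0.9 row [-0.3023, 0.1687, -0.3155, -0.0, 0.1734, -0.0] F [0.4 0.1 1. ]
```

```bash
python3 -m handwheel '[[[-0.03,0.004,-0.03,0,0.02,0],[-0.06,0.008,-0.063,0,0.04,0],[-0.09,0.012,-0.095,0,0.06,0],[-0.12,0.016,-0.126,0,0.08,0],[-0.15,0.02,-0.157,0,0.1,0],[-0.18,0.023,-0.189,0,0.12,0],[-0.21,0.027,-0.22,0,0.14,0],[-0.24,0.031,-0.251,0,0.155,0],[-0.27,0.035,-0.283,0,0.165,0],[-0.302,0.039,-0.315,0,0.173,0],[-0.302,0.039,-0.315,0,0.173,0],[-0.302,0.039,-0.315,0,0.173,0]]]' -1 10
python3 - <<'E'
from h import *
rel(W(*PU[:3],[-.127,0,.07])[0],PU[2])
E
```

```text
clock: 1.9
tool_pos: [0.4033, -0.1572, 0.1995]
eef_rot: [0.043, 0.707, -0.705, -0.042]
contact_force: [-0.3, 0.2, -0.3]
opening: 0.124
t 1.9 row [0.0016, 0.1295, 0.0056, 0.0009, 0.0037, -0.0002] F [-0.3  0.2 -0.3]
```

```bash
python3 -m handwheel '[[[0,0.03,0,0,0,0],[0,0.06,0,0,0,0],[0,0.09,0,0,0,0],[0,0.12,0.003,0,0.003,0],[0.001,0.13,0.005,0,0.003,0],[0.001,0.13,0.005,0,0.003,0]]]'
python3 - <<'E'
from h import *
im=snapshot("side");cv2.imwrite("pics/s2.png",cv2.resize(im[130:250,220:380,::-1],None,fx=4,fy=4,interpolation=2))
rel(W(*PU[:3],[-.092,0,.07])[0],PU[2])
E
```

```text
clock: 2.4
tool_pos: [0.3979, -0.1685, 0.0676]
eef_rot: [0.049, 0.705, -0.705, -0.051]
contact_force: [-0.5, 0.1, 0.1]
opening: 0.005
t 2.45 row [-0.0366, -0.0012, -0.0068, -0.0, -0.003, 0.0007] F [-0.1  0.2  0.6]
```

View pics/s2.png

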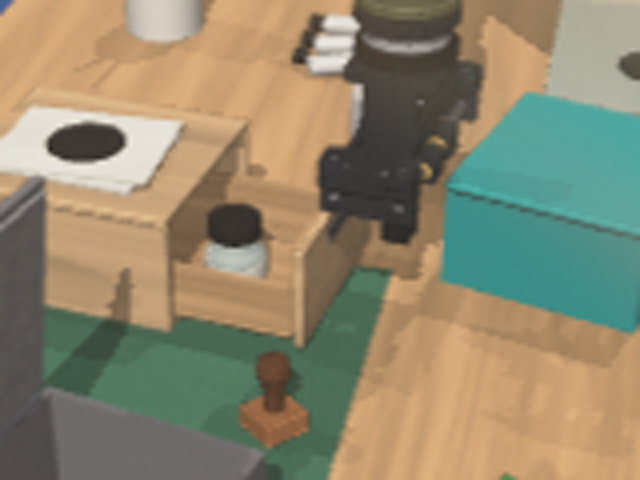

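The fingers are in front of the outer face with a gap of about 35 mm. Next I push gently.

```bash
python3 -m handwheel '[[[-0.008,0,-0.001,0,0,0],[-0.016,0,-0.002,0,0,0],[-0.023,0,-0.003,0,0,0],[-0.028,0,-0.004,0,0,0],[-0.033,0,-0.004,0,0,0],[-0.039,0,-0.004,0,0,0],[-0.045,0,-0.004,0,0,0],[-0.051,0,-0.004,0,0,0],[-0.057,0,-0.004,0,0,0],[-0.063,0,-0.004,0,0,0],[-0.069,0,-0.004,0,0,0],[-0.075,0,-0.004,0,0,0]]]'; python3 -m handwheel '[[[-0.006,0,0,0,0,0],[-0.012,0,0,0,0,0],[-0.018,0,0,0,0,0],[-0.024,0,0,0,0,0],[-0.03,0,0,0,0,0],[-0.035,0,0,0,0,0],[-0.038,0,0,0,0,0],[-0.038,0,0,0,0,0]]]'
python3 - <<'E'
from h import *
rel(W(*PU[:3],[-.004,0,.07])[0],PU[2])
E
```

```text
clock: 3.45
tool_pos: [0.4747, -0.1741, 0.0696]
eef_rot: [0.049, 0.705, -0.705, -0.05]
contact_force: [-0.3, 1.5, 0.8]
opening: 0.004
clock: 4.12
tool_pos: [0.5132, -0.1799, 0.0698]
eef_rot: [-0.05, -0.705, 0.706, 0.049]
contact_force: [0.5, 0.4, -0.5]
opening: 0.007
t 4.1167 row [-0.0095, -0.0002, -0.0028, -0.0002, -0.0026, -0.0007] F [ 0.5  0.4 -0.5]
```

```bash
python3 -m handwheel '[[[-0.003,0,0,0,0,0],[-0.006,0,0,0,0,0],[-0.008,0,0,0,0,0],[-0.01,0,0,0,0,0],[-0.01,0,0,0,0,0]]]'; python3 -m handwheel '[[[-0.002,0,0,0,0,0],[-0.004,0,0,0,0,0],[-0.005,0,0,0,0,0]]]'
python3 - <<'E'
from h import *
im=snapshot("side");cv2.imwrite("pics/s3.png",cv2.resize(im[130:250,220:380,::-1],None,fx=4,fy=4,interpolation=2))
E
```

```text
clock: 4.53
tool_pos: [0.5223, -0.1813, 0.0698]
eef_rot: [-0.05, -0.705, 0.706, 0.049]
contact_force: [-0.3, -0.1, -0.2]
opening: 0.004
clock: 4.78
tool_pos: [0.5269, -0.1819, 0.0698]
eef_rot: [-0.05, -0.705, 0.706, 0.049]
contact_force: [-0.6, -1.3, 1.0]
opening: 0.009
```

View pics/s3.png

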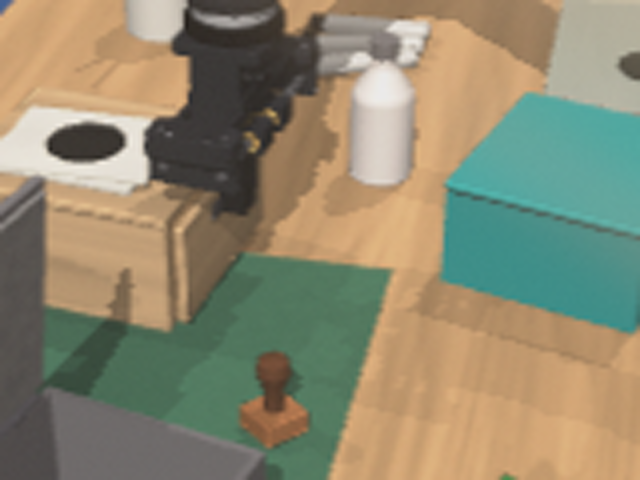

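The drawer is almost home, and a thin dark seam is still visible at crop (178,260). I'll push until it meets the stop.

```bash
for i in 1 2 3; do echo; done; python3 -m handwheel '[[[-0.001,0,0,0,0,0],[-0.002,0,0,0,0,0],[-0.003,0,0,0,0,0]]]'; python3 -m handwheel '[[[-0.001,0,0,0,0,0],[-0.002,0,0,0,0,0],[-0.003,0,0,0,0,0]]]'
```

```text
clock: 5.08
tool_pos: [0.5271, -0.1818, 0.0696]
eef_rot: [0.048, 0.706, -0.705, -0.051]
contact_force: [-7.6, -0.0, 6.4]
opening: 0.004
clock: 5.33
tool_pos: [0.5271, -0.1818, 0.0694]
eef_rot: [0.046, 0.706, -0.705, -0.054]
contact_force: [-13.1, 1.4, 10.1]
opening: 0.004
```

The TCP has stopped and the force is rising, so the drawer is on its stop. I back off, rise, and work out the path to the lid.

```bash
python3 -m handwheel '[[[0.01,0,0,0,0,0],[0.03,0,0,0,0,0],[0.05,0,0,0,0,0],[0.05,-0.04,0,0,0,0],[0.05,-0.08,0,0,0,0],[0.05,-0.12,0,0,0,0],[0.05,-0.16,0,0,0,0],[0.05,-0.2,0,0,0,0],[0.05,-0.24,0,0,0,0],[0.05,-0.25,0,0,0,0],[0.05,-0.25,0,0,0,0]]]'
python3 - <<'E'
from h import *
for c in("scene","side"):
    im=snapshot(c);cv2.imwrite(f"pics/{c}4.png",im[:,:,::-1])
print(boxes_of("drawer_front","side")[:1])
th=PC[3]; q=lidp(th,.14,0,.012);
print(W(*PC[:3],[q]))
rel(W(*PC[:3],[[q[0]+.05,0,.32]])[0],PC[2])
a=cv2.imread("pics/scene4.png")[110:340,110:310];b=cv2.imread("pics/side4.png")[140:320,180:330]
a=cv2.resize(a,None,fx=2,fy=2.,interpolation=2);b=cv2.resize(b,None,fx=2.5,fy=2.5,interpolation=2)
o=np.zeros((460,800,3),np.uint8);o[:460,:400]=a;o[:450,400:775]=b
cv2.imwrite("pics/both4.png",o)
E
```

```text
clock: 6.25
tool_pos: [0.4861, -0.1759, 0.3236]
eef_rot: [-0.053, -0.705, 0.706, 0.046]
contact_force: [0.0, 0.5, 0.2]
opening: 0.006
[{'bbox': [263.0, 163.6, 286.6, 211.4], 'confidence': 0.77}]
[[0.60461153 0.16877523 0.22043074]]
t 6.4 row [-0.1228, -0.0015, -0.3533, 0.0001, 0.0256, 0.0006] F [-0.4  0.  -1.2]
```

View pics/both4.png

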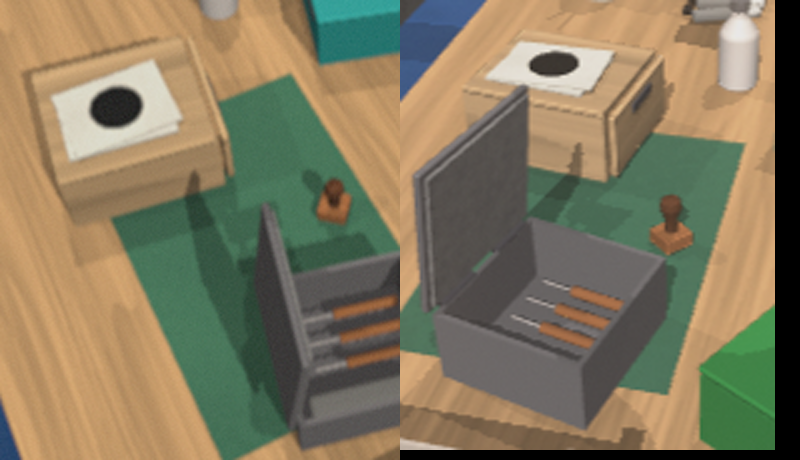

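The drawer now looks flush. The jar is hidden inside and nothing else has shifted. Next is the lid.

```bash
python3 -m handwheel '[[[-0.02,0,-0.03,0,0,0],[-0.04,0,-0.065,0,0,0],[-0.06,0,-0.1,0,0.005,0],[-0.08,0,-0.135,0,0.01,0],[-0.1,0,-0.17,0,0.015,0],[-0.12,0,-0.205,0,0.02,0],[-0.123,0,-0.24,0,0.026,0],[-0.123,0,-0.275,0,0.026,0],[-0.123,0,-0.31,0,0.026,0],[-0.123,0,-0.34,0,0.026,0],[-0.123,-0.001,-0.353,0,0.026,0],[-0.123,-0.001,-0.353,0,0.026,0]]]'
python3 - <<'E'
from h import *
q=lidp(PC[3],.14,0,.012)
rel(W(*PC[:3],[[q[0]+.05,0,.21]])[0],PC[2])
E
```

```text
clock: 7.4
tool_pos: [0.6531, 0.1617, 0.3181]
eef_rot: [0.075, 0.703, -0.703, -0.077]
contact_force: [0.2, 0.3, -0.2]
opening: 0.006
t 7.4 row [-0.0015, 0.1081, 0.0037, 0.0003, 0.0015, 0.0013] F [ 0.2  0.3 -0.2]
```

```bash
python3 -m handwheel '[[[0,0.035,0,0,0,0],[0,0.07,0,0,0,0],[0,0.1,0.002,0,0.001,0.001],[-0.001,0.108,0.004,0,0.001,0.001],[-0.001,0.108,0.004,0,0.001,0.001]]]'
python3 - <<'E'
from h import *
im=snapshot("side");cv2.imwrite("pics/s5.png",cv2.resize(im[130:320,160:330,::-1],None,fx=3,fy=3,interpolation=2))
s=r.get_state();p0=s["tool_pos"];c,sn=np.cos(PC[2]),np.sin(PC[2]);d=p0[:2]-PC[:2]
X,Y,Z=c*d[0]+sn*d[1],-sn*d[0]+c*d[1],p0[2];print("case frame",X,Y,Z)
np.set_printoptions(precision=3,suppress=True)
for th in np.r_[1.45,np.arange(1.4,-.01,-.1)]:
    q=lidp(th,.135,0,.012);print(round(th,2),round(X-q[0]-.007,3),round(Z-q[2],3))
E
```

```text
clock: 7.82
tool_pos: [0.6525, 0.1487, 0.2098]
eef_rot: [-0.08, -0.701, 0.704, 0.082]
contact_force: [0.8, -0.3, -0.2]
opening: 0.008
case frame 0.11781728769919629 -0.007566679816985392 0.21230049539063717
1.45 0.045 -0.003
1.4 0.052 -0.003
1.3 0.065 -0.001
1.2 0.079 0.002
1.1 0.091 0.007
1.0 0.104 0.012
0.9 0.115 0.019
0.8 0.126 0.027
0.7 0.136 0.036
0.6 0.145 0.046
0.5 0.154 0.057
0.4 0.16 0.069
0.3 0.166 0.081
0.2 0.171 0.094
0.1 0.174 0.107
-0.0 0.176 0.12
```

View pics/s5.png

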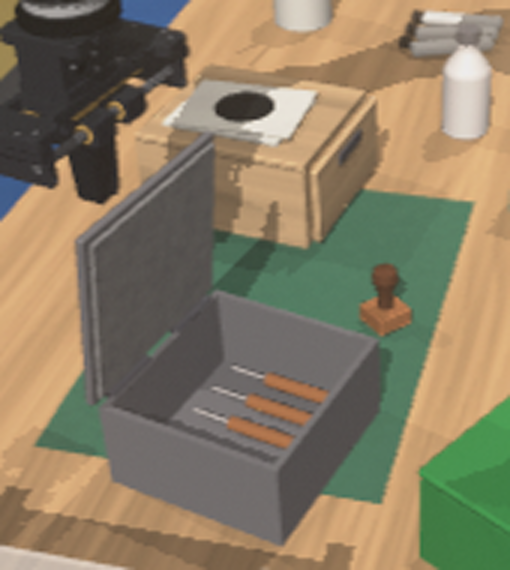

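The closed finger is behind the lid at crop (95,170), on its outer side, with the body above the lid edge. Now I follow the arc.

```bash
python3 -m handwheel '[[[0.02,0,0,0,0,0],[0.035,0,0,0,0,0],[0.045,-0.003,0,0,0,0],[0.052,-0.003,0,0,0,0],[0.065,-0.001,0,0,0,0],[0.079,0.002,0,0,0,0],[0.091,0.007,0,0,0,0],[0.104,0.012,0,0,0,0],[0.115,0.019,0,0,0,0],[0.126,0.027,0,0,0,0],[0.136,0.036,0,0,0,0]]]'
python3 - <<'E'
from h import *
im=snapshot("side");cv2.imwrite("pics/s6.png",cv2.resize(im[130:320,160:330,::-1],None,fx=3,fy=3,interpolation=2))
s=r.get_state();p0=s["tool_pos"];c,sn=np.cos(PC[2]),np.sin(PC[2]);d=p0[:2]-PC[:2]
X,Y,Z=c*d[0]+sn*d[1],-sn*d[0]+c*d[1],p0[2];print("case frame",X,Y,Z,s["contact_force"],s["moment"])
for th in np.arange(.6,-.01,-.1):
    q=lidp(th,.135,0,.012);print(round(th,2),round(X-q[0]-.007,3),round(Z-q[2],3))
E
```

```text
clock: 8.78
tool_pos: [0.5238, 0.1832, 0.1784]
eef_rot: [0.083, 0.703, -0.702, -0.077]
contact_force: [0.6, -0.3, 1.3]
opening: 0.005
case frame -0.020191226778972844 -0.00395309281234818 0.176395389204703 [-1.28751451  0.16113615 -1.0525951 ] [ 0.07713161 -0.10438428  0.03720562]
0.6 0.007 0.01
0.5 0.016 0.021
0.4 0.022 0.033
0.3 0.028 0.045
0.2 0.033 0.058
0.1 0.036 0.071
0.0 0.038 0.084
```

View pics/s6.png

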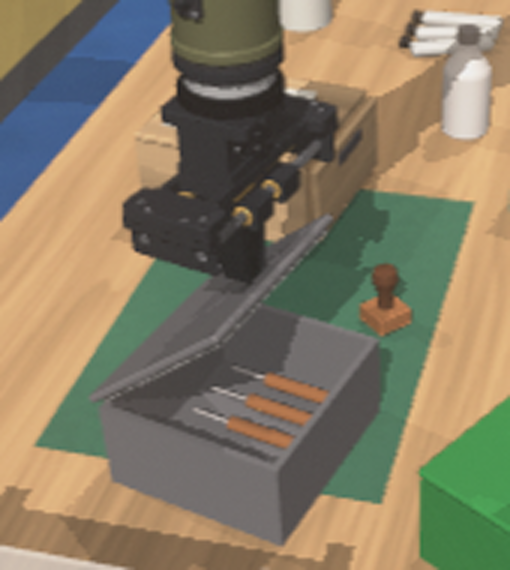

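The lid is about half down, with the finger on its outer face at crop (245,270). I continue along the arc.

```bash
python3 -m handwheel '[[[0.007,0.01,0,0,0,0],[0.016,0.021,0,0,0,0],[0.022,0.033,0,0,0,0],[0.028,0.045,0,0,0,0],[0.031,0.052,0,0,0,0],[0.033,0.058,0,0,0,0],[0.035,0.065,0,0,0,0],[0.036,0.071,0,0,0,0],[0.037,0.077,0,0,0,0],[0.038,0.081,0,0,0,0],[0.038,0.083,0,0,0,0],[0.038,0.083,0,0,0,0]]]'; python3 -m handwheel '[[[0,0.001,0,0,0,0],[0,0.002,0,0,0,0],[0,0.003,0,0,0,0],[0,0.003,0,0,0,0]]]'
```

```text
clock: 9.83
tool_pos: [0.4848, 0.1913, 0.0927]
eef_rot: [-0.08, -0.702, 0.703, 0.079]
contact_force: [0.3, 1.0, 1.1]
opening: 0.003
clock: 10.17
tool_pos: [0.4848, 0.1913, 0.0922]
eef_rot: [-0.081, -0.703, 0.703, 0.078]
contact_force: [-2.8, -0.3, 20.8]
opening: 0.007
```

The tip is at z = 0.092 m with 20 N against it, which means the lid is shut. I rise clear and check both.

```bash
python3 -m handwheel '[[[0,-0.01,0,0,0,0],[0,-0.04,0,0,0,0],[0,-0.08,0,0,0,0],[0,-0.12,0,0,0,0],[0,-0.16,0,0,0,0],[0,-0.2,0,0,0,0],[0,-0.24,0,0,0,0],[0,-0.26,0,0,0,0],[0,-0.26,0,0,0,0],[0,-0.26,0,0,0,0]]]'
python3 - <<'E'
from h import *
o=np.zeros((460,800,3),np.uint8)
for c,x0,(r0,r1,c0,c1),z in(("scene",0,(110,340,110,310),2),("side",400,(140,320,180,330),2.5)):
    im=snapshot(c)[:,:,::-1];big=cv2.resize(im[r0:r1,c0:c1],None,fx=z,fy=z,interpolation=2)
    pu=PU.copy();pu[3]=0;pc=PC.copy();pc[3]=0
    for q,col in((proj(c,unitpts(pu)[4:7]),(255,0,255)),(proj(c,casepts(pc)[5:9]),(0,0,255))):
        for p in q: cv2.circle(big,tuple(int(v) for v in (p-[c0,r0]+.5)*z),3,col,1)
    o[:big.shape[0],x0:x0+big.shape[1]]=big
    for t in("glue_center","stamp_center","tape_center","jar_center"): print(c,t,[(np.round(b["bbox"]),round(b["confidence"],2)) for b in boxes_of(t,c)][:1])
cv2.imwrite("pics/end.png",o);print(r.get_state()["contact_force"],r.get_state()["clock"])
E
```

```text
clock: 11.0
tool_pos: [0.4843, 0.1917, 0.3511]
eef_rot: [0.081, 0.703, -0.702, -0.078]
contact_force: [-0.9, -0.3, -1.3]
opening: 0.004
scene glue_center [(array([208.,  75., 232., 121.]), 0.98)]
scene stamp_center [(array([268., 200., 288., 219.]), 0.8)]
scene tape_center []
scene jar_center [(array([240., 233., 336., 325.]), 0.62)]
side glue_center [(array([308., 138., 323., 179.]), 0.88)]
side stamp_center [(array([280., 218., 298., 242.]), 0.76)]
side tape_center [(array([253., 330., 270., 374.]), 0.77)]
side jar_center [(array([253., 332., 270., 372.]), 0.58)]
[-0.54802968 -0.17114969 -1.05210423] 11.5
```

View pics/end.png

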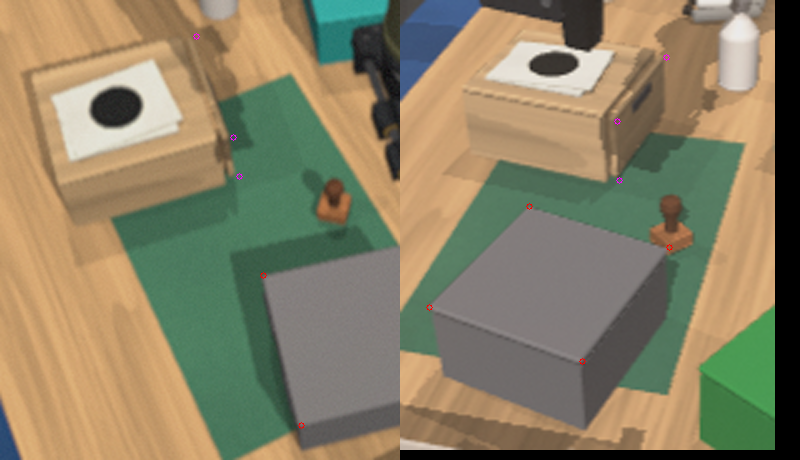

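```bash
python3 -c "
from plant import *
print(job.finish_job())"
```

```text
the job is handed in; nothing more can be done
None
```

I pushed the drawer home and the lid shut, using the outside and tips of the closed fingers on their outer faces only. I then handed the job in at about 11.5 s of the 48 s allowed.

- **Drawer:** it met a hard stop. The TCP stopped moving while the force rose to about 13 N. In the last pictures the front sits flush, within a few millimetres of where the model puts it when home.
- **Lid:** the fingertip stopped at z = 0.092 m, the shut height, with about 20 N against it. The lid's corners match the shut model in both views.
- **Bystanders:** the glue bottle and stamp are within about 2 pixels of where they started in both views. The tape roll is unmoved in the side view; the network did not report it in the last scene picture.
- **Clear of everything:** the arm ended about 0.26 m above the case, with only sensor noise in the force reading.
- **Not confirmed:** the jar can't be seen inside the closed drawer, so I could not check that it is still upright. I pushed at under 0.1 m/s and the drawer closed with nothing in the way. The network's two "jar" reports in the last pictures were false: one box lies on the case and the other on the tape roll.

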